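# Rewind and change the cassette of a filter-tape sampler

### The arm

A 6-joint arm with a two-finger parallel gripper is mounted at the origin on a cart in front of the work surface, level with it; the furniture and walls round the work are solid. World frame = base frame: x ahead of the robot, y to its left, z up, the work surface at z = 0. Lengths are in m, angles in rad, forces in N, time in s.
With the tool pointing down it reaches from about 0.3 to 0.775 m from the base axis. Payload 14.6 kg.
Tool frame: the origin (TCP) lies at the centre of the arm's flange, where the gripper is bolted on; the fingertips stand 199 mm ahead of it and the grasp point (between the pads) lies 180 mm ahead of it; z points along the fingers, y is the line along which they close (so a half turn about z gives the same grasp; the last joint's range is limited). The gripper opens to 94 mm and grips with 3 to 60 N. Pads are 16 mm wide; open, the fingers measure 119 mm over their backs; the gripper's body (75 mm by 177 mm) begins 78 mm behind the grasp point.
Start: joints at [-0.067, 0.3, 1.521, -0, 1.321, -0.067], TCP at [0.55, -0, 0.405] pointing down, gripper open.
Joint ranges: [-3.03, 3.03], [-0.79, 2.21], [0.23, 2.52], [-1.04, 4.18], [0, 3.07], [-2.55, 2.55]. Speed limits (rad/s): [2.22, 2.22, 2.57, 3.14, 3.14, 3.14].

### API

Orientations are given as [roll, pitch, yaw] about the fixed x, y, z axes, in that order (R = Rz(yaw) Ry(pitch) Rx(roll)).
In Python, from station import ctrl gives the robot as it stands. The module is installed in compiled form; this text tells all that it offers.
- The arm moves only by the tool servo_tool, never from a script. Its argument "motion" is a list of rows, each a list of 5 numbers: the closure, from 0 (fully open) to 1 (shut), then the shift along the world's x, y, z in cm, then the turn about the world's z in degrees. A call has 1 to 20 rows; each row is the pose to reach, as a shift and turn from the pose commanded when the call began; what a row does not reach only later rows make up. A row lasts 1/8 s, in which the tool goes at most 62.5 mm and 10.7 degrees, less where a joint would pass 70% of its speed; a pose out of reach is approached as far as the arm can. A call with a gripper value outside its range is refused whole. The fingers move at their own pace and stop on an object; "squeeze" is the grip in N (left out, the last holds). Time passes only in rows, so rows that repeat a pose let the fingers close. It gives the time, the measured TCP pose, the force, the opening and the grip force at its end, in the units of the state.
- ctrl.get_obs(): the state, without advancing time (a new reading comes with each control period).
- ctrl.camera(name): name is "scene" or "side" or "wrist"; returns a dict with "image" (480x640x3 uint8, red, green, blue), "fx", "fy", "cx", "cy" (pixels), "camera_from_world" (4x4, takes a point from world to camera coordinates); the wrist camera has in their place "hand_eye" (4x4, takes a point from camera to tool coordinates, whose origin is the TCP and whose axes are the flange's). Camera axes: x right, y up, looking along -z (the intrinsics and any distortion apply to the point x, -y, -z); pixel columns grow to the right and rows downward; lengths in m; the calibration is good to about 2 mm. A picture is of the moment at which its call begins: read the wrist's pose just before it. There is no depth.
- ctrl.hand_in(): hands the job in; it is judged then, once.
The state is a dict: "time_s": time; "qpos": joint angles; "joint_vel": joint speeds; "tau": joint torques, N m; "ee_pos": TCP position; "eef_rot": TCP orientation; "force": force on the tool from outside, world axes, zero at the start; "moment": the same for the moment, N m; "grip_width": finger opening in m; "grip_force": force on a finger pad.
Only numpy, scipy, OpenCV 4.12 (cv2) and the standard library are available. Lean on these libraries where they do the work, as an engineer would, in place of code of your own. Each camera call takes 0.05 s, during which the arm holds its last target. There are 200 camera calls.

### The job

Change the cassette of the tape sampler: wind its crank clockwise until the drag suddenly goes (the tape is then off) and stop before a further full turn; only then turn the red vent tap clockwise a quarter turn to let go the suction, and lift the cassette straight out. Stand the cassette upright on the bench and let go, then take it again across its yellow-striped ends, lower it (do not drop it) between the cheeks of the readout dock until it stands fully down, and let go. Leave the tap open and do not disturb the bottles, beaker and tip box.

Things in the scene. Friction and masses are not known exactly. Their poses are not given: they have to be found in the camera images.
- sampler: White instrument fixed to the bench, 112 mm in x, y from -120 to +205 mm, 40 mm high; origin on the bench under the cassette well. Red vent tap at y = -85, well at 0 (55 x 65 mm, floor at z = 15), crank at y = +145. Blue cheeks, 46 mm wide, rise to z = 100 at the well's y ends, so fingers can take the cassette there only on its x sides. The bench from its front to the robot is free
- crank_axis (a point): Point on the upright axis of the crank, 100 mm above the bench, at half the height of the knob
- crank_knob (a point): Centre of the crank's black upright knob, 23 mm across, 52 mm tall (72 to 124 mm above the bench), which spins freely on its pin 50 mm from the crank's axis, over a steel arm 62 to 70 mm above the bench. While tape is wound the knob drags with 9 to 16 N; when the tape comes off, this falls at once to about 1 N. That happens 1 to 2.5 turns from the start, at a point marked nowhere
- tap_axis (a point): Point on the upright axis of the vent tap, in the middle of its red bar handle, 71 mm above the bench. The bar is 64 mm long, 12 mm thick and 20 mm tall (61 to 81 mm above the bench); the sampler's top is 31 mm below its centre
- tap (a joint): Vent tap angle in rad, 0 = shut (bar along the sampler's x), 1.57 = open against its stop (bar along the sampler's y); grows clockwise seen from above; turns stiffly with 0.1 N m and stays where it is left. While it is shut the cassette is held fast in the well
- cassette_center (a point): Centre (half-way up) of the cassette, a grey upright block 50 mm in x, 60 mm in y, 85 mm tall, 0.22 kg, black foot, yellow stripes on its two y ends, black windows on its x sides. It stands in the sampler's well, axes along the sampler's, 60 mm of it above the sampler's top. Its y ends are undercut by 7 mm between 10 and 20 mm above its foot
- dock_seat (a point): Centre of the dock's floor, z = 12 mm. Dock: black plate 110 x 120 mm fixed to the bench. Its aluminium cheeks, 46 mm wide in y, stand 30 mm to +x and -x of this point and end in flared lips 109 mm above the bench, higher than a seated cassette. The cassette goes in with its y along the dock's y, either way round; lips 7 mm high, 70 mm apart, bound it in y. The y sides are open to fingers
- tip_box: Blue pipette-tip box with clear lid, 87 x 120 x 63 mm, origin under it; leave alone
- beaker: Small clear beaker, 44 mm across, 58 mm tall, origin under it; leave alone
- dye_vial_black: Small bottle with black cap, 22 mm across, 48 mm tall, origin under it; leave alone
- dye_vial_red: Small bottle with red cap, 22 mm across, 48 mm tall, origin under it; leave alone
- tape_pad (a joint): Brake pad hidden inside the sampler, not to be seen from outside: about 0.002 m while it rides on the tape, sinks to 0.006 m as the tape comes off and the crank's drag goes
- stop_pin (a joint): Pin hidden inside the sampler: about 0 at first, sinks to 0.006 m when the crank has been wound one full turn past the point where the drag went (too far)
Mind the look-alikes: they are no part of the job. Leave any purple look-alike of the part that bears cassette_center alone.

How it is judged:
On the way, in this order (a step that is already met when the one before it is completed fails the run):
1. the crank is wound until the drag has gone (value of joint tape_pad above 0.004 m), for 0.1 s.
2. the vent tap is opened (value of joint tap above 1.15 rad), for 0.2 s.
3. the cassette is lifted out of the well (z of cassette_center in the frame of sampler above 0.09 m), for 0.1 s.
4. the cassette stands upright on the bench, released, before it is taken again (height (world z) of cassette_center below 0.046 m and angle between cassette_center's own z axis and vertical below 0.1 rad and contact force between the fingers and cassette below 0.1 N and linear speed of cassette below 0.03 m/s), for 0.2 s.
At the end, for the whole second after the job is handed in: The cassette stands at rest on the dock's floor (within 4 mm of fully down, 9 mm of the middle each way, upright within 0.06 rad), its y along the dock's y; the vent tap is left open (above 1.15 rad); the crank is past the point where the drag went, less than a turn beyond it (x of cassette_center in the frame of dock_seat between -0.009 and 0.009 m and y of cassette_center in the frame of dock_seat between -0.009 and 0.009 m and z of cassette_center in the frame of dock_seat below 0.0465 m and angle between cassette_center's own z axis and vertical below 0.06 rad and angle between the y axis of cassette_center and the y axis of dock_seat, either way round below 0.2 rad and linear speed of cassette below 0.02 m/s and value of joint tap above 1.15 rad and value of joint tape_pad above 0.004 m and value of joint stop_pin below 0.004 m); the robot touches nothing.
It fails at once if the crank is wound a full turn or more past the point where the drag went (value of joint stop_pin above 0.004 m).
It fails at once if the cassette is dropped into the dock (horizontal distance between cassette_center and dock_seat below 0.02 m and z of cassette_center in the frame of dock_seat below 0.09 m and linear speed of cassette above 0.4 m/s).
It fails at once if the cassette is tipped over (angle between cassette_center's own z axis and vertical above 0.9 rad).
It fails at once if a bystander (tip box, beaker, small bottle) is disturbed by more than 20 mm (distance of any of tip_box, beaker, dye_vial_black, dye_vial_red from where it was at the start of the episode above 0.02 m).
It also fails if it takes over 72 s, if anything falls off the work surface, if the arm or the gripper's body presses on something with over 40 N, if the wrist force passes 120 N, or if a joint passes its speed limit or range.

## Working session

There is one attempt and no reset: what is moved stays moved. The work goes in short steps, Python scripts to look and compute and a tool call to move; the robot and the scene stay as the last step left them, time stands still between calls to the robot, and variables do not carry over. Pictures are saved under pics/ and viewed, at most 10 in all, crops included, and the job is handed in when it is done.

Besides the shell and the picture viewer there is one more tool, called after "Call:" as name([rows], argument=value, ...), one row to a line, values as JSON. servo_tool: Moves the arm, as the interface text tells. Its arguments: {"type":"object","properties":{"motion":{"type":"array","items":{"type":"array","items":{"type":"number"}}},"squeeze":{"type":"number"}},"required":["motion"]}

```bash
mkdir -p pics
cat > h.py <<'E'
from station import ctrl
import cv2, numpy as np, json
from scipy.spatial.transform import Rotation as R
def snap(name,fn):
    o=ctrl.get_obs(); c=ctrl.camera(name)
    cv2.imwrite(f'pics/{fn}.png',c['image'][:,:,::-1])
    if name=='wrist':
        T=np.eye(4);T[:3,:3]=R.from_euler('xyz',o['eef_rot']).as_matrix();T[:3,3]=o['ee_pos']
        W=T@np.array(c['hand_eye'])
    else: W=np.linalg.inv(np.array(c['camera_from_world']))
    np.savez(f'pics/{fn}.npz',W=W,k=[c['fx'],c['fy'],c['cx'],c['cy']])
    print({k:v for k,v in c.items() if k not in('image','camera_from_world','hand_eye')},W[:3,3].round(3))
def w(fn,u,v,z):
    d=np.load(f'pics/{fn}.npz');fx,fy,cx,cy=d['k'];W=d['W']
    r=W[:3,:3]@np.array([(u-cx)/fx,-(v-cy)/fy,-1]);p=W[:3,3]
    return (p+r*(z-p[2])/r[2]).round(4)
def px(fn,P):
    d=np.load(f'pics/{fn}.npz');fx,fy,cx,cy=d['k'];q=(np.linalg.inv(d['W'])@np.r_[P,1])[:3]
    return np.array([cx+fx*q[0]/-q[2],cy-fy*q[1]/-q[2]]).round(1)
E
python3 - <<'E'
from h import *
for n in('scene','side','wrist'): snap(n,n+'0')
print(ctrl.get_obs())
E
```

```text
{'fx': 499.52277393355956, 'fy': 499.52277393355956, 'cx': 316.441758122428, 'cy': 235.42368217934262} [-0.183  0.428  0.983]
{'fx': 506.9731583323143, 'fy': 506.9731583323143, 'cx': 318.1224044066215, 'cy': 238.6728064364148} [ 0.223 -0.746  0.703]
{'fx': 429.7923779519224, 'fy': 429.7923779519224, 'cx': 317.440049614604, 'cy': 244.60675728952714} [0.55  0.069 0.384]
{'time_s': 0.15, 'qpos': array([-6.65765594e-02,  3.00337842e-01,  1.52143090e+00, -1.53953975e-05,
        1.32070709e+00, -6.65975562e-02]), 'joint_vel': array([ 3.14748464e-05, -1.75663730e-03, -2.51348658e-03, -7.39680290e-04,
        1.44669577e-03, -2.47784193e-04]), 'tau': array([-2.50185103e-04, -5.31960297e+01, -3.52822959e+01,  7.07691838e-02,
        2.35654798e-02, -3.66386917e-05]), 'ee_pos': array([5.49975694e-01, 1.05116408e-05, 4.04222884e-01]), 'eef_rot': array([-3.14071044e+00, -4.38940857e-05,  1.57082112e+00]), 'force': array([-0.08583039,  0.11639016, -0.09208617]), 'moment': array([ 0.01619811,  0.03568722, -0.00562611]), 'grip_force': 0.0, 'grip_width': 0.09403679561832586}
```

View pics/scene0.png

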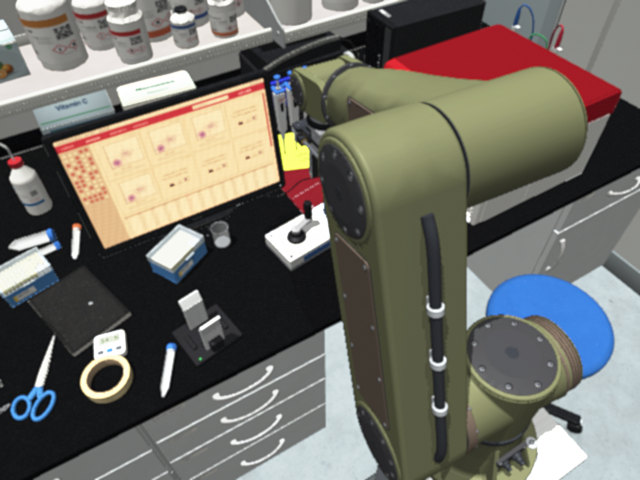

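View pics/side0.png

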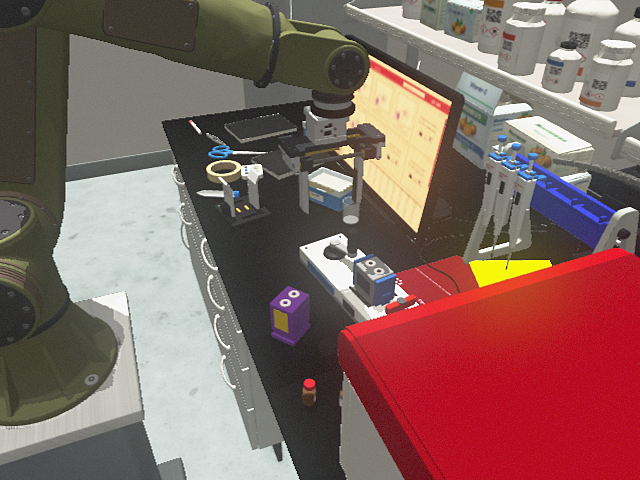

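Run:
```python
from h import *
S=lambda u,v,z:print(u,v,z,w('side0',u,v,z))
S(337,243,.124);S(374,268,.1);S(402,303,.08);S(290,293,.085);S(243,210,.012);S(309,383,.048);S(305,247,.04)
C=lambda u,v,z:print('c',u,v,z,w('scene0',u,v,z))
C(307,205,.124);C(208,335,.012);C(268,243,.04);C(292,268,.04)
im=cv2.imread('pics/side0.png')[200:350,200:460]
a=cv2.resize(im,None,fx=3,fy=3,interpolation=cv2.INTER_CUBIC)
cv2.imwrite('pics/sidecrop.png',a)
```

```text
337 243 0.124 [ 0.5615 -0.0101  0.124 ]
374 268 0.1 [ 0.608  -0.0812  0.1   ]
402 303 0.08 [ 0.6211 -0.1691  0.08  ]
290 293 0.085 [ 0.4404 -0.0728  0.085 ]
243 210 0.012 [0.4612 0.3563 0.012 ]
309 383 0.048 [ 0.4093 -0.2488  0.048 ]
305 247 0.04 [0.5385 0.1091 0.04  ]
c 307 205 0.124 [0.597  0.0231 0.124 ]
c 208 335 0.012 [0.4512 0.3617 0.012 ]
c 268 243 0.04 [0.6047 0.1343 0.04  ]
c 292 268 0.04 [0.503 0.12  0.04 ]
```

View pics/wrist0.png

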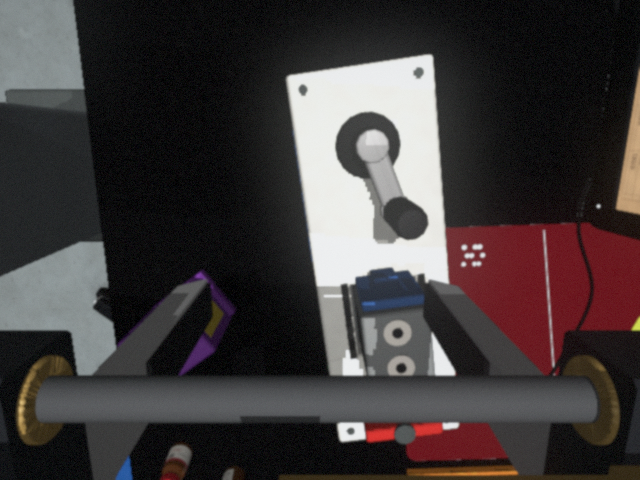

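View pics/sidecrop.png

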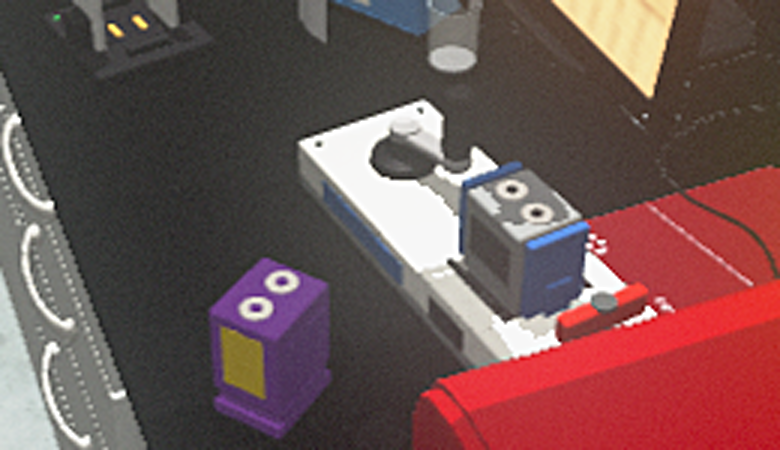

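Run:
```python
from h import *
from scipy.optimize import least_squares
obs=[(287,75,-.056,.205,.04),(433,54,.056,.205,.04),(399,350,0,0,.1),(340,441,-.056,-.12,.04)]
pts=[np.r_[w('wrist0',u,v,z)[:2],a,b] for u,v,a,b,z in obs]
def P(q,a,b): c,s=np.cos(q[2]),np.sin(q[2]); return np.array([q[0]+c*a-s*b,q[1]+s*a+c*b])
r=least_squares(lambda q:np.concatenate([P(q,p[2],p[3])-p[:2] for p in pts]),[.6,-.08,.1])
q=r.x;print(q,r.fun.reshape(-1,2).round(4))
print('crank',P(q,0,.145),px('wrist0',np.r_[P(q,0,.145),.08]))
k=w('wrist0',405,218,.124);print('knob',k,np.linalg.norm(k[:2]-P(q,0,.145)), np.degrees(np.arctan2(*(k[:2]-P(q,0,.145))[::-1])))
print('tap',P(q,0,-.085),w('wrist0',405,433,.085))
for n,p in [('crank',[*P(q,0,.145),.08]),('tap',[*P(q,0,-.085),.085]),('cas',[*P(q,0,0),.1]),('knob',k)]: print(n,px('side0',p))
a=cv2.imread('pics/scene0.png')[200:380,130:350]
cv2.imwrite('pics/sc.png',cv2.resize(a,None,fx=3.3,fy=3.3,interpolation=cv2.INTER_CUBIC))
```

```text
[ 0.60942506 -0.0799815   0.13814143] [[-0.0012  0.0007]
 [ 0.0012  0.0015]
 [ 0.0004  0.    ]
 [-0.0004 -0.0021]]
crank [0.5894582  0.06363717] [375.  145.8]
knob [0.6035 0.0213 0.124 ] 0.044605026679922125 -71.65107351191882
tap [ 0.62112977 -0.16417176] [ 0.6203 -0.1611  0.085 ]
crank [334.6 238.2]
tap [400.9 299.2]
cas [374.4 267.5]
knob [349.7 230.2]
```

View pics/sc.png

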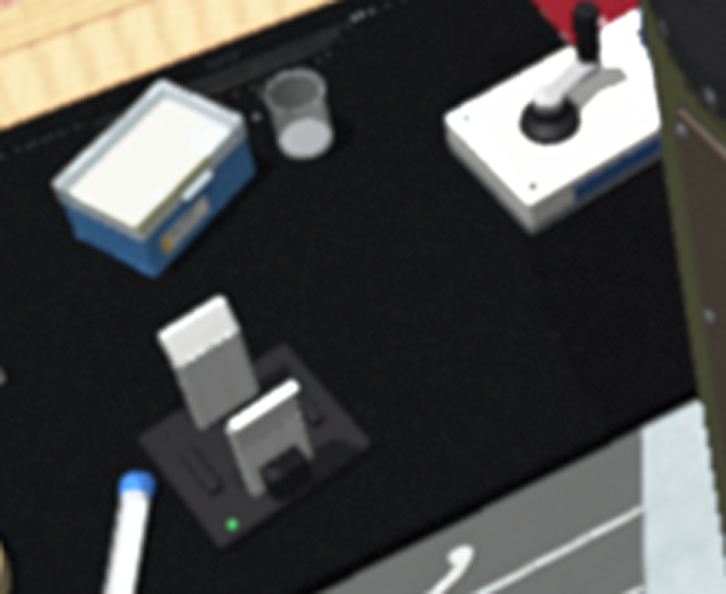

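Run:
```python
from h import *
for h in(.15,.2,.25,.3,.35): print(h,w('side0',340,338,h),w('side0',640,250,h),w('scene0',390,66,h),w('scene0',510,25,h),w('scene0',600,95,h))
print('knob est in scene',px('scene0',[.605,.0162,.124]),px('side0',[.605,.0162,.124]),px('wrist0',[.605,.0162,.124]))
print(w('wrist0',410,458,0),w('wrist0',178,450,.048),w('wrist0',232,472,.048))
S=lambda x,y:(130+x/3.3,200+y/3.3)
for n,x,y,z in [('BL',222,548,.005),('R',370,440,.012),('T',287,345,.012),('L',140,440,.012),('cheek+x top',198,318,.109),('cheek-x top',263,405,.109),('beaker',303,140,0),('tb1',150,275,0),('tb2',255,165,.0)]:print(n,w('scene0',*S(x,y),z))
```

```text
0.15 [ 0.4529 -0.2664  0.15  ] [ 1.0544 -0.272   0.15  ] [ 0.9942 -0.5067  0.15  ] [ 1.0019 -1.0366  0.15  ] [ 0.5327 -0.9361  0.15  ]
0.2 [ 0.4322 -0.3097  0.2   ] [ 0.9793 -0.3148  0.2   ] [ 0.9236 -0.4506  0.2   ] [ 0.9308 -0.9486  0.2   ] [ 0.4897 -0.8542  0.2   ]
0.25 [ 0.4114 -0.353   0.25  ] [ 0.9042 -0.3576  0.25  ] [ 0.8529 -0.3945  0.25  ] [ 0.8597 -0.8607  0.25  ] [ 0.4468 -0.7723  0.25  ]
0.3 [ 0.3907 -0.3963  0.3   ] [ 0.8291 -0.4004  0.3   ] [ 0.7823 -0.3384  0.3   ] [ 0.7886 -0.7728  0.3   ] [ 0.4038 -0.6904  0.3   ]
0.35 [ 0.37   -0.4396  0.35  ] [ 0.754  -0.4432  0.35  ] [ 0.7116 -0.2823  0.35  ] [ 0.7175 -0.6849  0.35  ] [ 0.3609 -0.6085  0.35  ]
knob est in scene [307.9 202.1] [351.4 231.3] [407.  226.2]
[ 0.647  -0.2569  0.    ] [ 0.4226 -0.2078  0.048 ] [ 0.4708 -0.2316  0.048 ]
BL [0.3959 0.4095 0.005 ]
R [0.4163 0.2941 0.012 ]
T [0.517  0.3132 0.012 ]
L [0.4958 0.429  0.012 ]
cheek+x top [0.4962 0.3664 0.109 ]
cheek-x top [0.4131 0.3546 0.109 ]
beaker [0.7023 0.2256 0.    ]
tb1 [0.6362 0.3759 0.    ]
tb2 [0.6973 0.2684 0.    ]
```

Call:
servo_tool([
  [0, 2.7, 0.8, 0, 0],
  [0, 5.5, 1.6, -3, 0],
  [0, 5.5, 1.6, -7, 0],
  [0, 5.5, 1.6, -11, 0],
  [0, 5.5, 1.6, -12.3, 0],
  [0, 5.5, 1.6, -12.3, 0],
  [0.4, 5.5, 1.6, -12.3, 0],
  [0.9, 5.5, 1.6, -12.3, 0],
  [0.9, 5.5, 1.6, -12.3, 0],
  [0.9, 5.5, 1.6, -12.3, 0],
  [0.9, 5.5, 1.6, -12.3, 0],
], squeeze=40)

```text
time_s: 1.52
ee_pos: [0.605, 0.016, 0.2817]
eef_rot: [3.142, -0.0, 1.571]
force: [-0.2, 0.3, -0.8]
grip_width: 0.0473
grip_force: 0.0
```

Run:
```python
from h import *
o=ctrl.get_obs();print(o['ee_pos'],o['force'],o['moment'],o['grip_width'])
snap('wrist','w1')
a0=-72
for t in range(15,361,15):
    a=np.radians(a0-t);b=np.radians(a0);print(t,(5*np.array([np.cos(a)-np.cos(b),np.sin(a)-np.sin(b)])).round(1))
```

```text
[0.60499165 0.01598487 0.28172802] [-0.23794898  0.34122001 -0.8176128 ] [0.00998036 0.00273741 0.03290502] 0.04729111235559275
{'fx': 429.7923779519224, 'fy': 429.7923779519224, 'cx': 317.440049614604, 'cy': 244.60675728952714} [0.605 0.085 0.261]
15 [-1.3 -0.2]
30 [-2.6 -0.1]
45 [-3.8  0.3]
60 [-4.9  1. ]
75 [-5.7  2. ]
90 [-6.3  3.2]
105 [-6.5  4.5]
120 [-6.4  5.8]
135 [-6.  7.]
150 [-5.3  8.1]
165 [-4.3  8.9]
180 [-3.1  9.5]
195 [-1.8  9.7]
210 [-0.5  9.6]
225 [0.7 9.2]
240 [1.8 8.5]
255 [2.6 7.5]
270 [3.2 6.3]
285 [3.4 5. ]
300 [3.3 3.7]
315 [2.9 2.5]
330 [2.2 1.4]
345 [1.2 0.6]
360 [0. 0.]
```

Call:
servo_tool([
  [0.9, 0, 0, 0, 0],
  [0.9, 0, 0, 0, 0],
  [0.9, 0, 0, 0, 0],
  [0.9, 0, 0, 0, 0],
  [0.9, 0, 0, 0, 0],
], squeeze=40)

```text
time_s: 2.2
ee_pos: [0.6051, 0.0159, 0.2817]
eef_rot: [3.141, 0.0, 1.571]
force: [3.8, -2.0, 0.0]
grip_width: 0.0225
grip_force: 40.0
```

Run:
```python
from h import *
o=ctrl.get_obs();print(o['ee_pos'],o['force'],o['moment'],o['grip_width'],o['grip_force'])
snap('wrist','w2')
```

```text
[0.60506074 0.01588085 0.28174434] [ 3.77418824 -1.96891475  0.02355833] [-0.38773281 -0.7172793   0.00231443] 0.022482907916892524 39.99175193842522
{'fx': 429.7923779519224, 'fy': 429.7923779519224, 'cx': 317.440049614604, 'cy': 244.60675728952714} [0.605 0.085 0.261]
```

View pics/w2.png

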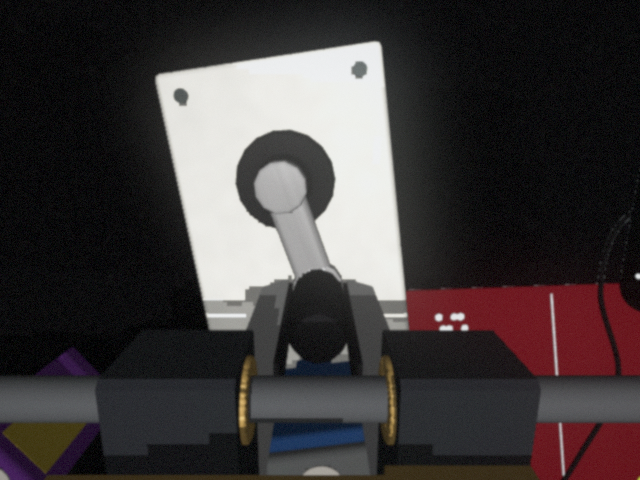

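Call:
servo_tool([
  [0.9, -1.3, -0.2, 0, 0],
  [0.9, -2.6, -0.1, 0, 0],
  [0.9, -3.8, 0.3, 0, 0],
  [0.9, -4.9, 1.0, 0, 0],
  [0.9, -5.7, 2.0, 0, 0],
  [0.9, -6.3, 3.2, 0, 0],
])

```text
time_s: 3.0
ee_pos: [0.5415, 0.0473, 0.2817]
eef_rot: [-3.14, 0.002, 1.57]
force: [3.8, -8.6, 0.6]
grip_width: 0.0223
grip_force: 40.0
```

Run:
```python
from h import *
print('hub',w('w2',280,186,.08),w('w2',280,186,.09))
snap('wrist','w3')
im=cv2.imread('pics/w3.png')
```

```text
hub [0.5896 0.0652 0.08  ] [0.5905 0.0663 0.09  ]
{'fx': 429.7923779519224, 'fy': 429.7923779519224, 'cx': 317.440049614604, 'cy': 244.60675728952714} [0.542 0.116 0.261]
```

Call:
servo_tool([
  [0.9, -0.2, 1.3, 0, 0],
  [0.9, -0.1, 2.6, 0, 0],
  [0.9, 0.3, 3.8, 0, 0],
  [0.9, 1.0, 4.9, 0, 0],
  [0.9, 2.0, 5.7, 0, 0],
  [0.9, 3.2, 6.3, 0, 0],
  [0.9, 4.5, 6.5, 0, 0],
  [0.9, 5.8, 6.4, 0, 0],
  [0.9, 7.0, 6.0, 0, 0],
  [0.9, 8.1, 5.3, 0, 0],
  [0.9, 8.9, 4.3, 0, 0],
  [0.9, 9.5, 3.1, 0, 0],
])

```text
time_s: 4.55
ee_pos: [0.6366, 0.0796, 0.2815]
eef_rot: [-3.137, -0.002, 1.571]
force: [-12.9, 4.7, 6.9]
grip_width: 0.0224
grip_force: 40.0
```

Call:
servo_tool([
  [0.9, 0.2, -1.3, 0, 0],
  [0.9, 0.1, -2.6, 0, 0],
  [0.9, -0.3, -3.8, 0, 0],
  [0.9, -1.0, -4.9, 0, 0],
  [0.9, -2.0, -5.7, 0, 0],
  [0.9, -3.2, -6.3, 0, 0],
  [0.9, -4.5, -6.5, 0, 0],
  [0.9, -5.8, -6.4, 0, 0],
  [0.9, -7.0, -6.0, 0, 0],
  [0.9, -8.1, -5.3, 0, 0],
  [0.9, -8.9, -4.3, 0, 0],
  [0.9, -9.5, -3.1, 0, 0],
])

```text
time_s: 6.05
ee_pos: [0.5416, 0.0472, 0.2817]
eef_rot: [-3.14, 0.002, 1.57]
force: [2.0, -8.9, 0.1]
grip_width: 0.0221
grip_force: 40.0
```

Call:
servo_tool([
  [0.9, -0.2, 1.3, 0, 0],
  [0.9, -0.1, 2.6, 0, 0],
  [0.9, 0.3, 3.8, 0, 0],
  [0.9, 1.0, 4.9, 0, 0],
  [0.9, 2.0, 5.7, 0, 0],
  [0.9, 3.2, 6.3, 0, 0],
  [0.9, 4.5, 6.5, 0, 0],
  [0.9, 5.8, 6.4, 0, 0],
  [0.9, 7.0, 6.0, 0, 0],
  [0.9, 8.1, 5.3, 0, 0],
  [0.9, 8.9, 4.3, 0, 0],
  [0.9, 9.5, 3.1, 0, 0],
])

```text
time_s: 7.55
ee_pos: [0.6368, 0.0788, 0.2815]
eef_rot: [-3.138, -0.0, 1.571]
force: [-10.3, -2.5, 5.9]
grip_width: 0.0222
grip_force: 40.0
```

Call:
servo_tool([
  [0.9, 0.2, -1.3, 0, 0],
  [0.9, 0.1, -2.6, 0, 0],
  [0.9, -0.3, -3.8, 0, 0],
  [0.9, -1.0, -4.9, 0, 0],
])

```text
time_s: 8.05
ee_pos: [0.6264, 0.0296, 0.2815]
eef_rot: [-3.141, -0.001, 1.571]
force: [-6.4, 6.4, 3.7]
grip_width: 0.0223
grip_force: 40.0
```

Call:
servo_tool([
  [0.57, 0, 0, 0, 0],
  [0.57, 0, 0, 0, 0],
  [0.57, 0, 0, 0, 0],
  [0.57, 0, 0, 3, 0],
  [0.57, 0, 0, 8, 10],
  [0.57, 0, -3, 8, 20],
  [0.57, 0, -6, 8, 30],
  [0.57, 0, -9, 8, 40],
  [0.57, -0.3, -12, 8, 50],
  [0.57, -0.6, -15, 8, 60],
  [0.57, -0.6, -18, 8, 70],
  [0.57, -0.6, -19.3, 8, 80],
  [0.57, -0.6, -19.3, 8, 90],
  [0.57, -0.6, -19.3, 8, 98],
  [0.57, -0.6, -19.3, 8, 98],
])

```text
time_s: 9.93
ee_pos: [0.6211, -0.1629, 0.3615]
eef_rot: [-3.142, 0.0, -3.003]
force: [0.5, -0.3, 0.8]
grip_width: 0.0405
grip_force: 0.0
```

Run:
```python
from h import *
snap('wrist','w4');o=ctrl.get_obs();print(o['qpos'],o['force'])
snap('scene','s4')
```

```text
{'fx': 429.7923779519224, 'fy': 429.7923779519224, 'cx': 317.440049614604, 'cy': 244.60675728952714} [ 0.553 -0.173  0.341]
[-3.13479078e-01  5.40195539e-01  1.28453917e+00 -3.99503904e-05
  1.31682369e+00 -2.02099799e+00] [ 0.55914173  0.71478516 -0.52308128]
{'fx': 499.52277393355956, 'fy': 499.52277393355956, 'cx': 316.441758122428, 'cy': 235.42368217934262} [-0.183  0.428  0.983]
```

View pics/w4.png

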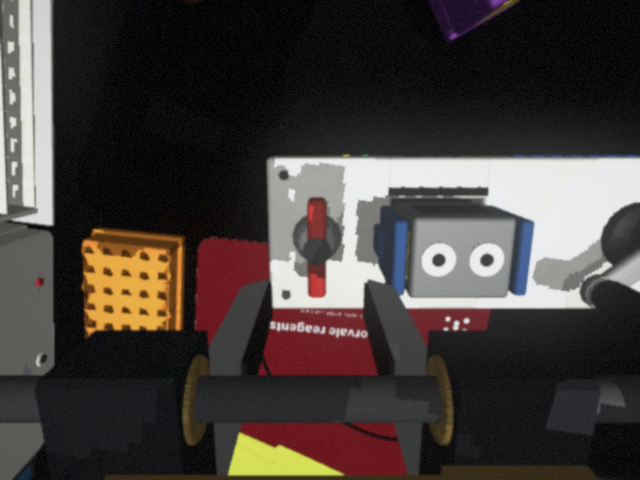

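Run:
```python
from h import *
print(w('w4',317,197,.081),w('w4',317,297,.081),w('w4',463,260,.1),w('w4',185,300,.05),w('w4',268,157,.04))
```

```text
[ 0.5868 -0.1687  0.081 ] [ 0.6506 -0.1597  0.081 ] [ 0.6089 -0.0797  0.1   ] [ 0.6779 -0.252   0.05  ] [ 0.5697 -0.2052  0.04  ]
```

Call:
servo_tool([
  [0.57, -0.2, -0.1, -5, 0],
  [0.57, -0.2, -0.1, -9, 0],
  [0.57, -0.2, -0.1, -11, 0],
  [0.57, -0.2, -0.1, -11, 0],
  [1, -0.2, -0.1, -11, 0],
  [1, -0.2, -0.1, -11, 0],
  [1, -0.2, -0.1, -11, 0],
  [1, -0.2, -0.1, -11, 0],
  [1, -0.2, -0.1, -11, 0],
  [1, -0.2, -0.1, -11, 0],
], squeeze=25)

```text
time_s: 11.28
ee_pos: [0.6193, -0.1638, 0.2531]
eef_rot: [-3.141, 0.002, -3.002]
force: [-0.3, 3.9, 6.7]
grip_width: 0.0252
grip_force: 22.7
```

Call:
servo_tool([
  [0.6, 0, 0, 0, 0],
  [0.6, 0, 0, 0, 0],
  [0.6, 0, 0, 1.1, 0],
  [0.6, 0, 0, 1.1, 0],
  [1, 0, 0, 1.1, 0],
  [1, 0, 0, 1.1, 0],
  [1, 0, 0, 1.1, 0],
  [1, 0, 0, 1.1, 0],
  [1, 0, 0, 1.1, 0],
  [1, 0, 0, 1.1, 0],
])

```text
time_s: 12.52
ee_pos: [0.619, -0.164, 0.2625]
eef_rot: [3.141, -0.0, -3.002]
force: [0.3, 1.1, -0.9]
grip_width: 0.0118
grip_force: 25.0
```

Bar gripped (11.8 mm). Turn clockwise.

Call:
servo_tool([
  [1, 0, 0, 0, -10],
  [1, 0, 0, 0, -20],
  [1, 0, 0, 0, -30],
  [1, 0, 0, 0, -40],
  [1, 0, 0, 0, -50],
  [1, 0, 0, 0, -60],
  [1, 0, 0, 0, -70],
  [1, 0, 0, 0, -80],
  [1, 0, 0, 0, -88],
  [1, 0, 0, 0, -88],
  [1, 0, 0, 0, -88],
  [1, 0, 0, 0, -88],
])

```text
time_s: 14.02
ee_pos: [0.6196, -0.1627, 0.2625]
eef_rot: [3.139, -0.002, 1.746]
force: [8.8, 9.1, -6.2]
grip_width: 0.0117
grip_force: 25.0
```

Call:
servo_tool([
  [0.5, 0, 0, 0, 0],
  [0.5, 0, 0, 0, 0],
  [0, 0, 0, 0, 0],
  [0, 0, 0, 5, -2],
  [0, 0, 0, 10, -2],
  [0, 0, 0, 11, -2],
  [0, 0, 0, 11, -2],
])

```text
time_s: 14.9
ee_pos: [0.6189, -0.1641, 0.3726]
eef_rot: [3.141, 0.0, 1.71]
force: [-0.7, 0.1, -0.6]
grip_width: 0.0785
grip_force: 0.0
```

Run:
```python
from h import *
snap('wrist','w5');o=ctrl.get_obs();print(o['ee_pos'],o['eef_rot'])
```

```text
{'fx': 429.7923779519224, 'fy': 429.7923779519224, 'cx': 317.440049614604, 'cy': 244.60675728952714} [ 0.609 -0.096  0.352]
[ 0.61886238 -0.16405045  0.3714342 ] [-3.14023771e+00 -6.23403726e-04  1.71033597e+00]
```

View pics/w5.png

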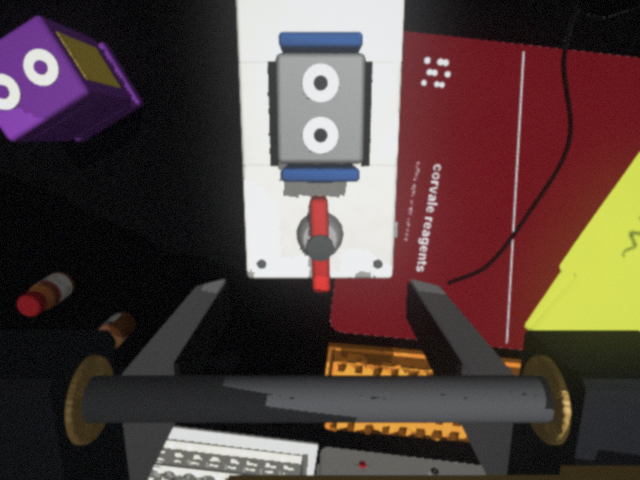

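Call:
servo_tool([
  [0, -0.5, 4, 0, 0],
  [0, -1, 8.4, 0, 0],
  [0, -1, 8.4, -5, 0],
  [0, -1, 8.4, -9, 0],
  [0, -1, 8.4, -11.3, 0],
  [0, -1, 8.4, -11.3, 0],
  [0.8, -1, 8.4, -11.3, 0],
  [0.8, -1, 8.4, -11.3, 0],
  [0.8, -1, 8.4, -11.3, 0],
  [0.8, -1, 8.4, -11.3, 0],
  [0.8, -1, 8.4, -11.3, 0],
  [0.8, -1, 8.4, -11.3, 0],
  [0.8, -1, 8.4, -11.3, 0],
], squeeze=25)

```text
time_s: 16.58
ee_pos: [0.609, -0.08, 0.2598]
eef_rot: [3.141, 0.0, 1.71]
force: [-0.9, -0.6, 2.9]
grip_width: 0.0499
grip_force: 25.0
```

Call:
servo_tool([
  [0.8, 0, 0, 1, 0],
  [0.8, 0, 0, 3, 0],
  [0.8, 0, 0, 6, 0],
  [0.8, 0, 0, 9, 0],
  [0.8, 0, 0, 12, 0],
  [0.8, 0, 0, 12.5, 0],
  [0.8, 0, 0, 12.5, 0],
])

```text
time_s: 17.45
ee_pos: [0.6089, -0.08, 0.3839]
eef_rot: [-3.141, -0.0, 1.71]
force: [-0.4, 0.4, -2.5]
grip_width: 0.0499
grip_force: 25.0
```

Call:
servo_tool([
  [0.8, -4, 0, 0, 0],
  [0.8, -8, 0, 0, 0],
  [0.8, -12, 3, 0, 0],
  [0.8, -16, 7, 0, 0],
  [0.8, -17.9, 11, 0, 0],
  [0.8, -17.9, 15, 0, 0],
  [0.8, -17.9, 19, 0, 0],
  [0.8, -17.9, 21, 0, 0],
  [0.8, -17.9, 21, -3, 0],
  [0.8, -17.9, 21, -6, 0],
  [0.8, -17.9, 21, -9, 0],
  [0.8, -17.9, 21, -12, 0],
  [0.8, -17.9, 21, -13, 0],
  [0.8, -17.9, 21, -13.5, 0],
  [0.8, -17.9, 21, -13.8, 0],
  [0.8, -17.9, 21, -13.8, 0],
])

```text
time_s: 19.45
ee_pos: [0.4301, 0.13, 0.2471]
eef_rot: [3.141, -0.0, 1.71]
force: [0.2, -0.5, -2.4]
grip_width: 0.0498
grip_force: 25.0
```

Call:
servo_tool([
  [0.8, 0, 0, -0.1, 0],
  [0.8, 0, 0, -0.2, 0],
  [0.8, 0, 0, -0.3, 0],
  [0.8, 0, 0, -0.3, 0],
])

```text
time_s: 19.95
ee_pos: [0.4301, 0.13, 0.2447]
eef_rot: [3.141, -0.0, 1.71]
force: [-7.6, -1.8, 16.4]
grip_width: 0.0501
grip_force: 25.0
```

Standing on the bench. Release slowly, rise, turn 90°.

Call:
servo_tool([
  [0, 0, 0, 0, 0],
  [0, 0, 0, 0, 0],
  [0, 0, 0, 0, 0],
  [0, 0, 0, 0, 0],
  [0, 0, 0, 0, 0],
  [0, 0, 0, 0, 0],
  [0, 0, 0, 4, 0],
  [0, 0, 0, 9, 10],
  [0, 0, 0, 12, 20],
  [0, 0, 0, 12, 30],
  [0, 0, 0, 12, 40],
  [0, 0, 0, 12, 50],
  [0, 0, 0, 12, 60],
  [0, 0, 0, 12, 70],
  [0, 0, 0, 12, 80],
  [0, 0, 0, 12, 90],
  [0, 0, 0, 12, 90],
])

```text
time_s: 22.08
ee_pos: [0.43, 0.13, 0.3636]
eef_rot: [3.142, -0.0, -3.003]
force: [0.1, -0.3, -0.6]
grip_width: 0.094
grip_force: 0.0
```

Run:
```python
from h import *
snap('wrist','w6');snap('side','s6');o=ctrl.get_obs();print(o['ee_pos'],o['eef_rot'],o['qpos'][5])
a=cv2.imread('pics/w6.png');b=cv2.imread('pics/s6.png')
cv2.imwrite('pics/c6.png',np.hstack([cv2.resize(a,(400,300)),cv2.resize(b[120:390,150:510],(400,300))]))
```

```text
{'fx': 429.7923779519224, 'fy': 429.7923779519224, 'cx': 317.440049614604, 'cy': 244.60675728952714} [0.361 0.12  0.343]
{'fx': 506.9731583323143, 'fy': 506.9731583323143, 'cx': 318.1224044066215, 'cy': 238.6728064364148} [ 0.223 -0.746  0.703]
[0.42998331 0.12998682 0.36363723] [ 3.14158566e+00 -1.34355700e-05 -3.00619009e+00] -1.4942000801358137
```

View pics/c6.png

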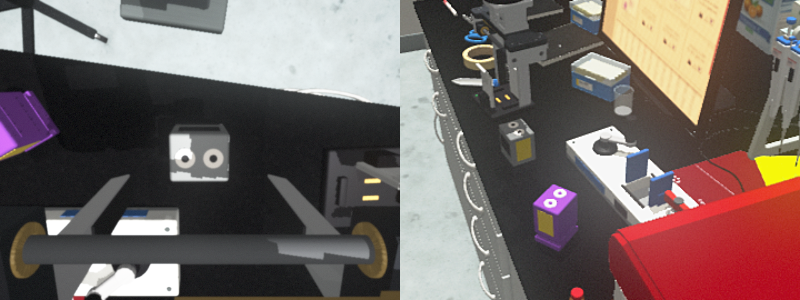

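Call:
servo_tool([
  [0, 2, 5, 3, 0],
  [0, 4, 10, 6, 0],
  [0, 6, 15, 8, 0],
  [0, 8.5, 19, 8, 0],
  [0, 9.5, 22, 8, 0],
  [0, 9.5, 22, 8, 0],
  [0, 9.5, 22, 8, 0],
])

```text
time_s: 23.05
ee_pos: [0.5249, 0.3495, 0.4435]
eef_rot: [-3.141, -0.0, -3.004]
force: [-0.6, -0.6, -0.1]
grip_width: 0.0944
grip_force: 0.0
```

Run:
```python
from h import *
snap('wrist','w7');o=ctrl.get_obs();print(o['ee_pos'],o['eef_rot'])
```

```text
{'fx': 429.7923779519224, 'fy': 429.7923779519224, 'cx': 317.440049614604, 'cy': 244.60675728952714} [0.456 0.34  0.423]
[0.52487968 0.34920918 0.44379898] [-3.14148380e+00  2.38785920e-06 -3.00381078e+00]
```

View pics/w7.png

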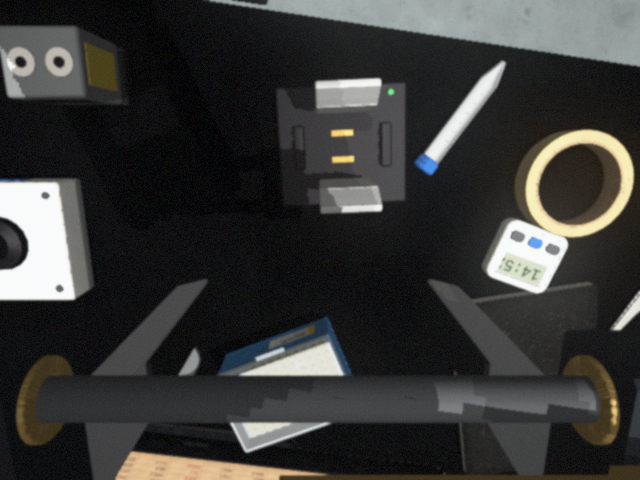

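Run:
```python
from h import *
g=lambda u,v,z:w('w7',u,v,z)[:2]
an=lambda a,b:np.degrees(np.arctan2(*(b-a)[::-1]))
TL,TR,BR,BL=g(277,90,.012),g(406,83,.012),g(407,200,.012),g(285,207,.012)
print(TL,TR,BR,BL,np.mean([TL,TR,BR,BL],0))
print('contacts',g(342,146,.013),'lips',g(342.5,144,.019),an(g(299,145,.019),g(386,143,.019)))
print('edge angles (y dir)',an(TL,TR),an(BL,BR))
# cheek tops
for c in [(316,83),(381,79),(316,108),(381,103),(320,188),(381,185),(323,213),(383,209)]: print(c,g(*c,.109))
print('cas',w('w6',296,253,.085),w('w6',341,253,.085),g(20,62,.085),g(59,62,.085))
# refine by thresholding disc rings
im=cv2.imread('pics/w6.png',0)
c=cv2.HoughCircles(cv2.medianBlur(im[190:300,260:380],3),cv2.HOUGH_GRADIENT,1,25,param1=80,param2=15,minRadius=8,maxRadius=22);print(c)
```

```text
[0.4193 0.2968] [0.3974 0.4112] [0.5013 0.4319] [0.5243 0.3168] [0.460575 0.364175]
contacts [0.46   0.3625] lips [0.4581 0.3623] 99.17838922187914
edge angles (y dir) 100.83722166491253 101.30035924444965
(316, 83) [0.4198 0.333 ]
(381, 79) [0.4111 0.3768]
(316, 108) [0.4361 0.3352]
(381, 103) [0.4266 0.3796]
(320, 188) [0.4908 0.3458]
(381, 185) [0.4826 0.3894]
(323, 213) [0.5088 0.3505]
(383, 209) [0.4997 0.3939]
cas [0.4318 0.1161 0.085 ] [0.4279 0.1438 0.085 ] [0.4326 0.1154] [0.4286 0.1438]
[[[80.5 63.5 15.6]
  [36.5 62.5 16.1]]]
```

Call:
servo_tool([
  [0, -2, -5, 0, 0],
  [0, -4, -10, -3, 0],
  [0, -6, -15, -6, 0],
  [0, -8.5, -19, -8, 0],
  [0, -9.5, -22, -8, 0],
  [0, -9.5, -22, -8, 0],
  [0, -9.5, -22, -12, 0],
  [0, -9.5, -22, -16, 0],
  [0, -9.5, -22, -19, 0],
  [0, -9.5, -22, -20.8, 0],
  [0, -9.5, -22, -20.8, 0],
  [0.8, -9.5, -22, -20.8, 0],
  [0.8, -9.5, -22, -20.8, 0],
  [0.8, -9.5, -22, -20.8, 0],
  [0.8, -9.5, -22, -20.8, 0],
  [0.8, -9.5, -22, -20.8, 0],
  [0.8, -9.5, -22, -20.8, 0],
], squeeze=25)

```text
time_s: 25.22
ee_pos: [0.4301, 0.13, 0.236]
eef_rot: [3.142, 0.0, -3.002]
force: [-1.5, 1.3, 6.5]
grip_width: 0.0604
grip_force: 25.0
```

Call:
servo_tool([
  [0.8, 0, 0, 2, 0],
  [0.8, 0, 0, 6, 0],
  [0.8, 0, 0, 10, 0],
  [0.8, 0, 0, 14, 0],
  [0.8, 0, 4, 14, 0],
  [0.8, 0, 8, 14, 0],
  [0.8, 1, 12, 14, 1],
  [0.8, 2, 16, 14, 2],
  [0.8, 2.9, 20, 14, 3.3],
  [0.8, 2.9, 23.3, 14, 3.3],
  [0.8, 2.9, 23.3, 14, 3.3],
  [0.8, 2.9, 23.3, 14, 3.3],
])

```text
time_s: 26.72
ee_pos: [0.459, 0.3626, 0.3752]
eef_rot: [-3.141, -0.001, -2.944]
force: [-0.3, -0.7, -1.8]
grip_width: 0.0599
grip_force: 25.0
```

Run:
```python
from h import *
o=ctrl.get_obs();print(o['ee_pos'],o['eef_rot'],o['force'],o['moment'])
```

```text
[0.45896132 0.36259799 0.37519114] [-3.14100095e+00 -8.77272653e-04 -2.94433889e+00] [-0.30012423 -0.70284321 -1.75256013] [ 0.09854895 -0.07036195  0.01397317]
```

Call:
servo_tool([
  [0.8, 0, 0, -1.5, 0],
  [0.8, 0, 0, -3, 0],
  [0.8, 0, 0, -4, 0],
  [0.8, 0, 0, -5, 0],
  [0.8, 0, 0, -6, 0],
  [0.8, 0, 0, -7, 0],
  [0.8, 0, 0, -7, 0],
])

```text
time_s: 27.6
ee_pos: [0.4589, 0.363, 0.3048]
eef_rot: [-3.141, -0.001, -2.944]
force: [-0.4, 1.1, -3.3]
grip_width: 0.0602
grip_force: 25.0
```

No contact; continue down.

Call:
servo_tool([
  [0.8, 0, 0, -1, 0],
  [0.8, 0, 0, -2, 0],
  [0.8, 0, 0, -3, 0],
  [0.8, 0, 0, -4, 0],
  [0.8, 0, 0, -4.8, 0],
  [0.8, 0, 0, -5.3, 0],
  [0.8, 0, 0, -5.5, 0],
  [0.8, 0, 0, -5.5, 0],
])

```text
time_s: 28.6
ee_pos: [0.459, 0.363, 0.2507]
eef_rot: [3.142, 0.0, -2.944]
force: [-0.7, -0.2, -1.5]
grip_width: 0.0602
grip_force: 25.0
```

Call:
servo_tool([
  [0.8, 0, 0, -0.1, 0],
  [0.8, 0, 0, -0.2, 0],
  [0.8, 0, 0, -0.3, 0],
  [0.8, 0, 0, -0.4, 0],
  [0.8, 0, 0, -0.4, 0],
])

```text
time_s: 29.22
ee_pos: [0.459, 0.363, 0.248]
eef_rot: [3.142, 0.0, -2.944]
force: [-6.1, -4.9, 14.4]
grip_width: 0.0599
grip_force: 25.0
```

Call:
servo_tool([
  [0.5, 0, 0, 0, 0],
  [0, 0, 0, 0, 0],
  [0, 0, 0, 0, 0],
  [0, 0, 0, 0, 0],
  [0, 0, 0, 0, 0],
  [0, 0, 0, 0, 0],
  [0, 0, 0, 0, 0],
  [0, 0, 0, 4, 0],
  [0, 0, 0, 9, 0],
  [0, 0, 0, 14, 0],
  [0, 3, 0, 18, 0],
  [0, 6.5, -1.3, 19, 0],
  [0, 6.5, -1.3, 19, 0],
])

```text
time_s: 30.85
ee_pos: [0.5254, 0.349, 0.437]
eef_rot: [3.141, 0.001, -2.946]
force: [-0.5, 0.9, -0.3]
grip_width: 0.0943
grip_force: 0.0
```

Run:
```python
from h import *
snap('wrist','w8');o=ctrl.get_obs();print(o['ee_pos'],o['eef_rot'],o['force'])
# predicted pixel of cassette top centre seated vs. discs found
print(px('w8',[.4595,.363,.097]))
im=cv2.imread('pics/w8.png',0);u,v=px('w8',[.4595,.363,.097]).astype(int)
c=cv2.HoughCircles(cv2.medianBlur(im[max(v-60,0):v+60,u-60:u+60],3),cv2.HOUGH_GRADIENT,1,20,param1=80,param2=13,minRadius=7,maxRadius=20)
if c is not None:
    c=c[0]+[u-60,max(v-60,0),0]
    for a in c: print(a,w('w8',a[0],a[1],.097))
```

```text
{'fx': 429.7923779519224, 'fy': 429.7923779519224, 'cx': 317.440049614604, 'cy': 244.60675728952714} [0.458 0.335 0.416]
[0.5244558  0.34959238 0.43624164] [-3.14149809e+00 -3.99508666e-04 -2.94566109e+00] [0.15100037 0.89069106 0.38656923]
[355.  148.3]
[334.5        147.5         14.10000038] [0.4619 0.3483 0.097 ]
[373.5        146.5         14.10000038] [0.4557 0.3759 0.097 ]
```

```bash
python3 -c "
from station import ctrl
print(ctrl.hand_in())"
```

```text
the job is handed in; nothing more can be done
None
```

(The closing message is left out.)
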